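Load the wafer cassette into the biscuit printer

TASK

Push the red thumb tab of the blue keeper box all the way towards the box's open end, so that the orange wafer cassette is pushed part of the way out, then draw the cassette right out, lay it flat on the green mat and let go. Pick it up again, now by the black grip at its tail, and slide it nose first into the feeder bay of the white biscuit printer until it is fully home, then let go. Leave the bowl between the two machines, the amber jar, the brass jar lid and the spare white cassette where they are.

Things in the scene. Friction and masses are not known exactly. Their poses are not given: they have to be found in the camera images.
- keeper: Blue box fixed to the table, 166 mm long (x), 65 wide, 47 high, stands left or right of the mat (printer on the other side). Origin on the table under the centre of its open mouth; +x points from the mouth into the box, z up. Floor 8 mm thick, channel 53 mm wide, 34 high; 16 mm slot along the roof. The cassette starts inside, nose 5 mm behind the mouth and pointing out (keeper -x).
- ejector (a joint): Ejector slide of the keeper, in m: 0 at rest (rear), 0.05 fully pushed towards the mouth (keeper -x). A spring (about 2 N at the start, 7 N at the end) brings it back when let go; the cassette stays out.
- ejector_thumb (a point): Centre of the rear face of the red thumb tab on the keeper's roof (34 mm wide, 8 thick, reaching from 50 to 86 mm above the table). Push this face towards the mouth. At rest it is 79 mm behind the mouth. A 4 mm steel strap, its top 54 mm above the table, runs back from the tab along the middle.
- cassette: Orange wafer cassette: closed rigid box 100 mm long (x), 50 wide, 30 high, 0.13 to 0.25 kg; its last 8 mm is a yellow end cap, behind which a black grip block sticks out (46 mm long, 16 wide, from 2 to 28 mm above the underside); 146 mm long in all. Origin at the centre of the underside of the 100 mm box; +x points to the nose.
- cassette_nose (a point): Centre of the cassette's nose face: 50 mm ahead of its origin, 15 mm above its underside.
- cassette_grip (a point): Where to pinch the black grip block across its 16 mm width: 80 mm behind the cassette's origin, 15 mm above its underside.
- mat: Flat green mat fixed to the table between keeper and printer, 160 mm (x) by 200 mm (y), 3 mm thick. Origin at the centre of its underside.
- printer: White biscuit printer fixed to the table (body 180 mm wide, 85 high, from 106 to 296 mm behind the mouth); in front of it a grey feeder bay 77 wide, 53 high, white lips up to 58. Origin on the table under the centre of the bay's mouth; +x points into the bay, z up. Bay floor level, 14 mm above the table; channel 53 mm wide, 33 high, lips flare about 5 mm outward at sides and top.
- bay_mouth (a point): Centre of the bay's mouth, where the middle of the cassette's nose passes: 29 mm above the table.
- bay_end (a point): Where the centre of the cassette's nose face is when it is fully home against the end wall: 92 mm behind the mouth, 29 mm above the table. Only the yellow end cap and the black grip then stick out.
- bowl: Bystander: white bowl 90 mm across and 45 mm high, between keeper and printer. Origin at the centre of its underside.
- jar: Bystander: amber sprinkle jar with a brass cap, 56 mm across and 85 mm high. Origin at the centre of its underside.
- jar_lid: Bystander: brass jar lid, 60 mm across and 14 mm high. Origin at the centre of its underside.
- spare: Bystander: spare cassette of the same shape, but white. Origin at the centre of its underside.
Things that resemble listed ones, but are neither listed nor needed, are in the scene too. There is more than one size of the keeper; the job needs the larger.

How it is judged:
On the way, in this order (a step that is already met when the one before it is completed fails the run):
1. the ejector slide is pushed at least 42 mm forward and the cassette's nose stands at least 35 mm out of the keeper (value of joint ejector above 0.042 m and x of cassette_nose in the frame of keeper below -0.035 m), for 0.1 s.
2. the cassette lies flat and still on the green mat, its origin over the mat, clear of the fingers (x of cassette in the frame of mat between -0.08 and 0.08 m and y of cassette in the frame of mat between -0.1 and 0.1 m and z of cassette in the frame of mat below 0.008 m and angle between cassette's own z axis and vertical below 0.1 rad and linear speed of cassette below 0.02 m/s and contact force between the fingers and cassette below 0.05 N), for 0.2 s.
At the end, for the whole second after the job is handed in: The cassette is in the printer's bay, nose first, the centre of its nose within 6 mm of the fully-home point, in line with the bay within 0.06 rad, released and at rest; the ejector slide is back within 8 mm of its rest (distance between cassette_nose and bay_end below 0.006 m and angle between the x axis of cassette and the x axis of printer, either way round below 0.06 rad and linear speed of cassette below 0.02 m/s and contact force between the fingers and cassette below 0.05 N and value of joint ejector below 0.008 m); the robot touches nothing.
It fails at once if the bowl between keeper and printer is shifted by more than 30 mm (distance of bowl from where it was at the start of the episode above 0.03 m).
It fails at once if the amber jar is shifted by more than 30 mm (distance of jar from where it was at the start of the episode above 0.03 m).
It fails at once if the brass jar lid is shifted by more than 30 mm (distance of jar_lid from where it was at the start of the episode above 0.03 m).
It fails at once if the spare white cassette is shifted by more than 30 mm (distance of spare from where it was at the start of the episode above 0.03 m).
It also fails if it takes over 72 s, if anything falls off the work surface, if the arm or the gripper's body presses on something with over 40 N, if the wrist force passes 120 N, or if a joint passes its speed limit or range.

ROBOT

A 7-joint arm with a two-finger parallel gripper is mounted at the origin on the work surface. World frame = base frame: x ahead of the robot, y to its left, z up, the work surface at z = 0. Lengths are in m, angles in rad, forces in N, time in s.
With the tool pointing down it reaches from about 0.35 to 0.9 m from the base axis. Payload 8.1 kg.
Tool frame: the origin (TCP) lies midway between the tips of the shut fingers; the grasp point (between the pads) lies 19 mm behind it; z points along the fingers, y is the line along which they close (so a half turn about z gives the same grasp; the last joint's range is limited). The gripper opens to 92 mm and grips with 3 to 60 N. Pads are 19 mm wide; open, the fingers measure 130 mm over their backs; the gripper's body (75 mm by 190 mm) begins 47 mm behind the grasp point.
Start: joints at [-1.345, 0.434, 0.025, 1.573, -0.012, 1.134, -0.075], TCP at [0.202, 0.592, 0.227] pointing down, gripper open.
Joint ranges: [-2.62, 2.62], [-0.44, 2.09], [-1.27, 1.32], [0.08, 2.57], [-1.32, 4.46], [0.12, 2], [-2.74, 2.74]. Speed limits (rad/s): [2.22, 2.22, 3.01, 3.01, 3.14, 3.14, 3.14].

INTERFACE

Orientations are given as a rotation vector (axis times angle).
In Python, from cell import observe, cams, job gives the robot as it stands. The module is installed in compiled form; this text tells all that it offers.
- The arm moves only by the tool step_arm, never from a script. Its argument "steps" is a list of rows, each a list of 6 numbers: the shift along the world's x, y, z in mm, then the turn, a rotation vector about the world's x, y, z in rad. In form: [[dx, dy, dz, rx, ry, rz], ...]. A call has 1 to 20 rows; each row shifts and turns the commanded pose from where the row before left it; what a row does not reach is not made up. A row lasts 1/12 s, in which the tool goes at most 41.7 mm and 7.16 degrees, less where a joint would pass 70% of its speed; a pose out of reach is approached as far as the arm can. A call with a gripper value outside its range is refused whole. "gripper" is the opening, from 0 (shut) to 1 (fully open), set as the call begins (left out, the last holds). The fingers move at their own pace and stop on an object; "force" is the grip in N (left out, the last holds). Time passes only in rows, so rows that do not move let the fingers close. It gives the time, the measured TCP pose, the force, the opening and the grip force at its end, in the units of the state.
- observe(): the state, without advancing time (a new reading comes with each control period).
- cams.get_image(name): name is "side" or "top" or "wrist"; returns the picture (400x640x3 uint8, red, green, blue); there is no depth.
- cams.get_calibration(name): a dict with "fov_y" (degrees; the focal length in pixels is half the picture's height over the tangent of half this angle, whatever the lens; pixels are square), "cx", "cy" (the principal point, pixels), "dist_coeffs" ([k1, k2, p1, p2, k3] as OpenCV has them; the pictures are not rectified), "world_to_cam" (4x4, takes a point from world to camera coordinates). Camera axes: x right, y up, looking along -z (the intrinsics and any distortion apply to the point x, -y, -z); pixel columns grow to the right and rows downward; lengths in m; the calibration is good to about 2 mm. A picture is of the moment at which its call begins: read the wrist's pose just before it. get_calibration takes no time and is no camera call; for the wrist camera it gives the pose at the moment of the call.
- job.sign_off(): hands the job in; it is judged then, once.
The state is a dict: "clock": time; "joints": joint angles; "dq": joint speeds; "joint_efforts": joint torques, N m; "position": TCP position; "ee_rot": TCP orientation; "force": force on the tool from outside, world axes, zero at the start; "ft_torque": the same for the moment, N m; "width": opening from 0.0 (shut) to 1.0 (fully open); "gripper_force": force on a finger pad.
Only numpy, scipy, OpenCV 4.12 (cv2) and the standard library are available. Lean on these libraries where they do the work, as an engineer would, in place of code of your own. Each camera call takes 0.05 s, during which the arm holds its last target. There are 200 camera calls.

## Working session

There is one attempt and no reset: what is moved stays moved. The work goes in short steps, Python scripts to look and compute and a tool call to move; the robot and the scene stay as the last step left them, time stands still between calls to the robot, and variables do not carry over. Pictures are saved under pics/ and viewed, at most 10 in all, crops included, and the job is handed in when it is done.

Besides the shell and the picture viewer there is one more tool, called as name(argument=value, ...) on one line, values as JSON. step_arm: Moves the arm, as the interface text tells. Its arguments: {"type":"object","properties":{"steps":{"type":"array","items":{"type":"array","items":{"type":"number"}}},"gripper":{"type":"number"},"force":{"type":"number"}},"required":["steps"]}

```bash
mkdir -p pics
cat > h.py <<'E'
import numpy as np, cv2
from cell import observe, cams, job
def grab(n):
    c=cams.get_calibration(n); im=cams.get_image(n); return im,c
def K(c):
    f=200/np.tan(np.radians(c["fov_y"])/2); return np.array([[f,0,c["cx"]],[0,f,c["cy"]],[0,0,1.]])
def ray(c,uv):
    p=cv2.undistortPoints(np.array(uv,float).reshape(-1,1,2),K(c),np.array(c["dist_coeffs"],float)).reshape(-1,2)
    M=np.array(c["world_to_cam"]); R=M[:3,:3]; o=-R.T@M[:3,3]
    d=np.c_[p[:,0],-p[:,1],-np.ones(len(p))]@R
    return o,d/np.linalg.norm(d,axis=1)[:,None]
def onz(c,uv,z):
    o,d=ray(c,uv); return o+d*((z-o[2])/d[:,2])[:,None]
def tri(c1,u1,c2,u2):
    o1,d1=ray(c1,u1);o2,d2=ray(c2,u2);out=[]
    for a,b in zip(d1,d2):
        s=np.linalg.lstsq(np.c_[a,-b],o2-o1,rcond=None)[0]
        p,q=o1+s[0]*a,o2+s[1]*b; out.append(np.r_[(p+q)/2,np.linalg.norm(p-q)])
    return np.array(out)
def proj(c,P):
    M=np.array(c["world_to_cam"]);X=np.atleast_2d(P)@M[:3,:3].T+M[:3,3]
    return cv2.projectPoints((X*[1,-1,-1]).reshape(-1,1,3),np.zeros(3),np.zeros(3),K(c),np.array(c["dist_coeffs"],float))[0].reshape(-1,2)
def save(im,n): cv2.imwrite("pics/"+n,im[...,::-1])
E
python3 - <<'E'
from h import *
import pickle
for n in("top","side"):
    im,c=grab(n); save(im,n+"0.png"); pickle.dump((im,c),open(n+"0.pkl","wb")); print(n,c)
print(observe())
E
```

```text
top {'fov_y': 53.771581141984385, 'cx': 324.0669031548954, 'cy': 201.40997309553615, 'dist_coeffs': array([-0.05750072,  0.        ,  0.        ,  0.        ,  0.        ]), 'world_to_cam': array([[ 2.97696157e-02, -9.99371601e-01, -1.92399040e-02,
        -8.50845142e-05],
       [ 9.84211820e-01,  2.59473454e-02,  1.75082349e-01,
        -4.53244900e-01],
       [-1.74473103e-01, -2.41482752e-02,  9.84365784e-01,
        -1.15480921e+00],
       [ 0.00000000e+00,  0.00000000e+00,  0.00000000e+00,
         1.00000000e+00]])}
side {'fov_y': 45.850919849234344, 'cx': 323.20299444436466, 'cy': 197.27706953329587, 'dist_coeffs': array([-0.09684839,  0.        ,  0.        ,  0.        ,  0.        ]), 'world_to_cam': array([[ 0.76534765, -0.64356828,  0.00792748, -0.36957963],
       [ 0.41335677,  0.50094081,  0.760391  , -0.25027886],
       [-0.49333473, -0.57868659,  0.64941718, -1.01283222],
       [ 0.        ,  0.        ,  0.        ,  1.        ]])}
{'clock': 0.1, 'joints': array([-1.34457436,  0.43512812,  0.02499844,  1.57399129, -0.01163423,
        1.13404114, -0.07511408]), 'dq': array([ 6.63241762e-04, -3.03521529e-04, -4.70262508e-04, -1.34777637e-03,
        9.11448441e-05,  1.16861282e-03, -4.03730976e-04]), 'joint_efforts': array([ 2.25436655e-03, -6.69117951e+01,  9.87518951e-01, -3.15145111e+01,
       -6.04443136e-02,  3.73873953e-02,  1.69401517e-05]), 'position': array([0.20173316, 0.59105512, 0.22604513]), 'ee_rot': array([-5.14354381e-01, -3.09907262e+00,  2.22558450e-03]), 'force': array([ 0.13398423, -0.05209563, -0.05603401]), 'ft_torque': array([-0.02175324, -0.03482633, -0.0328517 ]), 'gripper_force': 0.0, 'width': 1.0006335532387352}
```

View pics/top0.png

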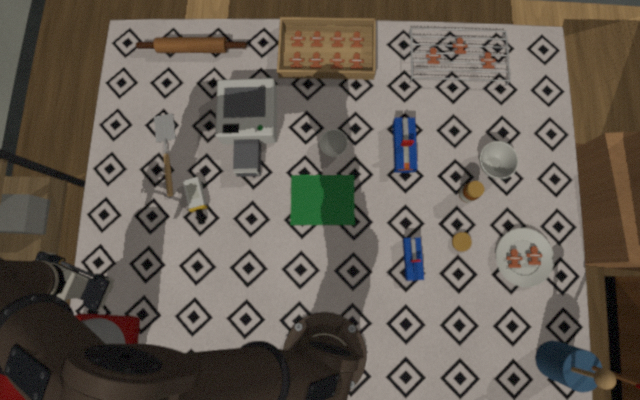

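View pics/side0.png

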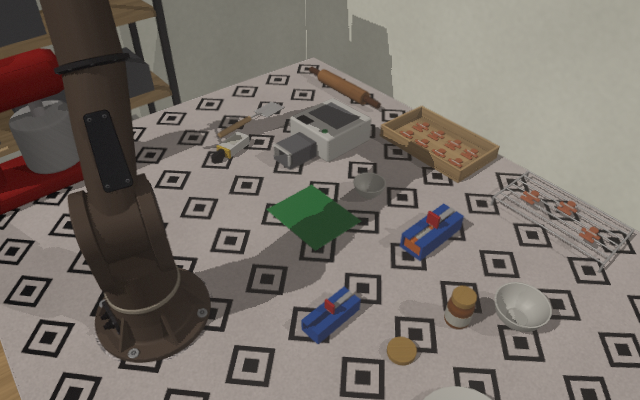

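The top view shows the large keeper at (405,143), with its mouth towards the robot. The mat is at (323,200), the printer bay at (247,157), the bowl at (333,143) and the spare at (195,195). The side view agrees: the orange nose faces the robot at about (411,245). Next I'll work out coarse positions.

Run:
```python
from h import *
import pickle
np.set_printoptions(precision=4,suppress=True)
T,ct=pickle.load(open("top0.pkl","rb"));S,cs=pickle.load(open("side0.pkl","rb"))
def blobs(im,name,lo,hi,amin):
    h=cv2.cvtColor(im,cv2.COLOR_RGB2HSV); m=cv2.inRange(h,np.array(lo),np.array(hi))
    n,l,s,ce=cv2.connectedComponentsWithStats(m)
    for i in range(1,n):
        if s[i,4]>amin:
            r=cv2.minAreaRect(np.argwhere(l==i)[:,::-1].astype(np.float32)); print(name,s[i],ce[i],r)
for nm,im in(("top",T),("side",S)):
    blobs(im,nm+" blue",(105,150,60),(125,255,255),150)
    blobs(im,nm+" green",(50,120,30),(80,255,255),300)
    blobs(im,nm+" red",(172,120,60),(180,255,255),20)
for n,u,z in(("keeper",(405,143),.047),("mouth",(406,171),.047),("bay mouth",(246,174),.05),("bowl",(333,143),.03),("mat",(323,200),.003),("jar",(473,191),.08),("printer",(246,108),.085),("lid",(461,242),.014),("spare",(195,195),.03)):
    print(n,onz(ct,[u],z))
```

```text
top blue [393 117  10  55 399] [397.8596 143.3409] ((397.77081298828125, 144.01971435546875), (53.8452033996582, 8.942680358886719), 88.45184326171875)
top blue [404 237  20  44 443] [411.4108 263.4153] ((411.5000305175781, 258.5000305175781), (43.565731048583984, 17.91948890686035), 80.53767395019531)
top green [ 290  174   66   52 3041] [322.2216 199.5455] ((322.5, 199.5), (65.0, 51.0), 0.0)
top red [120 317   7   8  22] [123.0455 320.8636] ((123.00000762939453, 321.0), (4.242640495300293, 8.485280990600586), 45.0)
top red [126 333  12  10  24] [130.5417 335.7083] ((130.35768127441406, 335.3884582519531), (6.314816951751709, 13.418987274169922), 52.12501525878906)
side blue [416 227  32  20 185] [429.9514 236.2865] ((431.6799621582031, 234.73997497558594), (7.200000762939453, 33.80000686645508), 53.130104064941406)
side blue [312 312  32  22 186] [326.0161 322.0968] ((327.6040954589844, 320.6324768066406), (7.133029460906982, 34.87882995605469), 51.842769622802734)
side green [ 267  185   66   43 1348] [300.0482 205.9666] ((300.5482177734375, 206.4309539794922), (27.69643783569336, 61.4193000793457), 61.50436782836914)
keeper [[ 0.6417 -0.2322  0.047 ]]
mouth [[ 0.5525 -0.2345  0.047 ]]
bay mouth [[0.5302 0.2538 0.05  ]]
bowl [[ 0.6418 -0.0096  0.03  ]]
mat [[0.464 0.017 0.003]]
jar [[ 0.4886 -0.4256  0.08  ]]
printer [[0.73   0.2599 0.085 ]]
lid [[ 0.3433 -0.4071  0.014 ]]
spare [[0.4645 0.4139 0.03  ]]
```

step_arm(steps=[[18,-31,11,0,0,0.03],[18,-31,11,0,0,0.03],[18,-31,11,0,0,0.03],[18,-31,11,0,0,0.03],[18,-31,11,0,0,0.03],[18,-31,11,0,0,0.03],[18,-31,11,0,0,0.03],[18,-31,11,0,0,0.03],[18,-31,11,0,0,0.03],[18,-31,11,0,0,0.03],[18,-31,11,0,0,0.03],[0,0,0,0,0,0],[0,0,0,0,0,0]])

```text
clock: 1.18
position: [0.401, 0.2486, 0.3483]
ee_rot: [0.006, 3.141, 0.001]
force: [-0.5, 0.7, -0.8]
width: 0.999
gripper_force: 0.0
```

Run:
```python
from h import *
import pickle
np.set_printoptions(precision=4,suppress=True)
im,c=grab("wrist");save(im,"w1.png");pickle.dump((im,c),open("w1.pkl","wb"))
s=observe();print(s["clock"],s["position"],s["joints"],c["dist_coeffs"]); o,d=ray(c,[(320,200)]);print(o,d)
from scipy.spatial.transform import Rotation as R
print(R.from_rotvec(s["ee_rot"]).as_matrix())
```

```text
1.2333 [0.3999 0.2502 0.3477] [-0.8277  0.0908  0.1721  1.7404 -0.0165  1.3116  0.918 ] [-0.0141  0.      0.      0.      0.    ]
[0.3178 0.2498 0.5062] [[ 0.3162 -0.0034 -0.9487]]
[[-1.      0.0008 -0.0002]
 [ 0.0008  1.      0.0004]
 [ 0.0002  0.0004 -1.    ]]
```

View pics/w1.png

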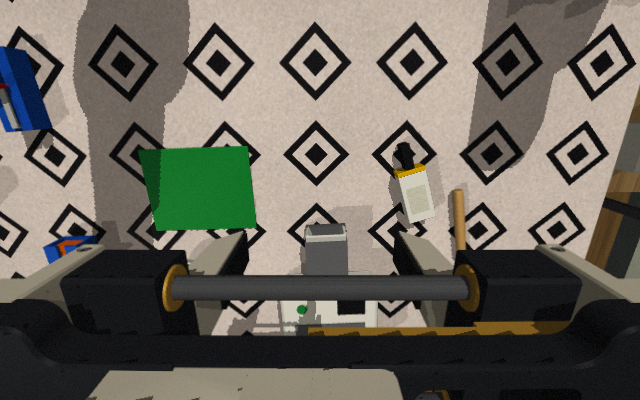

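The wrist view shows the bay lip at about (325,228), with the gripper hiding everything below row 240. The mat is at (200,188) and the spare at (412,190). Image down is world +x, so I need to move further out to see the bay.

step_arm(steps=[[25,0,0,0,0,0],[25,0,0,0,0,0],[25,0,0,0,0,0],[25,0,0,0,0,0],[0,0,0,0,0,0],[0,0,0,0,0,0],[0,0,0,0,0,0]])

```text
clock: 1.82
position: [0.4986, 0.2518, 0.3469]
ee_rot: [0.005, -3.14, 0.001]
force: [-1.0, -0.3, 0.9]
width: 1.0
gripper_force: 0.0
```

Run:
```python
from h import *
import pickle
im,c=grab("wrist");save(im,"w2.png");pickle.dump((im,c),open("w2.pkl","wb"))
print(observe()["position"])
a=im[60:260,220:440];save(cv2.resize(a,None,fx=3.5,fy=3,interpolation=cv2.INTER_CUBIC),"w2c.png")
```

```text
[0.49846772 0.25163696 0.34726852]
```

step_arm(steps=[[10,-30,-12,0,0,0],[10,-30,-12,0,0,0],[10,-30,-12,0,0,0],[0,0,0,0,0,0],[0,0,0,0,0,0],[0,0,0,0,0,0]])

```text
clock: 2.37
position: [0.529, 0.1616, 0.3121]
ee_rot: [0.003, -3.141, -0.002]
force: [-0.2, 1.2, -0.8]
width: 0.999
gripper_force: 0.0
```

Run:
```python
from h import *
import pickle
im,c=grab("wrist");save(im,"w3.png");pickle.dump((im,c),open("w3.pkl","wb"))
print(observe()["position"])
```

```text
[0.52910792 0.1621972  0.31221561]
```

View pics/w2c.png

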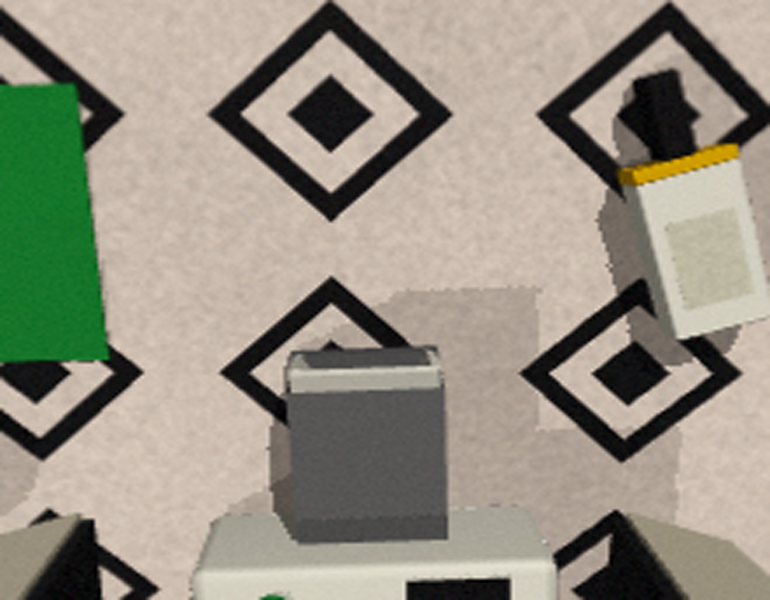

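View pics/w3.png

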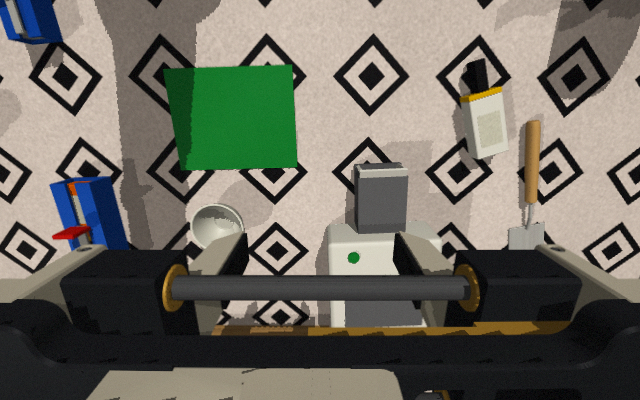

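The crop w2c shows the grey bay roof spanning about u 302–347 and v 190–232, with the white lip at v 176–190. In w3 the bay is at (381,195), the keeper with its orange nose at (80,185) and the tab at (72,233).

```bash
cat > bay.py <<'E'
from h import *
import pickle
np.set_printoptions(precision=4,suppress=True)
C={}
for n,box in(("w2",(290,185,365,238)),("w3",(340,160,420,235))):
    im,c=pickle.load(open(n+".pkl","rb")); x0,y0,x1,y1=box
    h=cv2.cvtColor(im,cv2.COLOR_RGB2HSV)[y0:y1,x0:x1]
    m=((h[...,1]<40)&(h[...,2]>60)&(h[...,2]<105)).astype(np.uint8)
    m=cv2.morphologyEx(m,cv2.MORPH_OPEN,np.ones((5,5),np.uint8))
    k,l,s,ce=cv2.connectedComponentsWithStats(m); i=1+np.argmax(s[1:,4]); m=l==i
    print(n,s[i],h[20,len(h[0])//2])
    L=[];R=[]
    rows=[r for r in range(m.shape[0]) if m[r].sum()>25][4:-10]
    for r in rows:
        q=np.flatnonzero(m[r]); L.append((q[0]-.5+x0,r+y0)); R.append((q[-1]+.5+x0,r+y0))
    for nm,E in(("L",L),("R",R)):
        P=onz(c,E,.053); a=np.polyfit(P[:,0],P[:,1],1); res=P[:,1]-np.polyval(a,P[:,0])
        P=P[abs(res)<.003]; a=np.polyfit(P[:,0],P[:,1],1)
        print(nm,"yaw",a[0],"y@0.53",np.polyval(a,.53),"y@.6",np.polyval(a,.6),"xs",P[0,0],P[-1,0],"rms",np.std(P[:,1]-np.polyval(a,P[:,0])))
E
python3 bay.py
```

```text
w2 [  11    5   47   48 2120] [60  3 88]
L yaw 0.030859083956704364 y@0.53 0.219023042850097 y@.6 0.22118317872706628 xs 0.5561919584078373 0.6151439135631267 rms 0.000507053736479051
R yaw 0.031874868843568 y@0.53 0.2954211297954067 y@.6 0.29765237061445643 xs 0.5558952637249968 0.6148395096066036 rms 6.554246902109269e-07
w3 [  18   17   50   57 2675] [30  6 89]
L yaw 0.04334247426037097 y@0.53 0.21840091833025774 y@.6 0.22143489152848372 xs 0.5550634509904909 0.6217499794068969 rms 1.3186444861877008e-06
R yaw 0.0485586406333343 y@0.53 0.29511319120205654 y@.6 0.2985122960463899 xs 0.5548277678424856 0.6215877455686443 rms 0.00045741541158778704
```

step_arm(steps=[[6,-36,3,0,0,0],[6,-36,3,0,0,0],[6,-36,3,0,0,0],[6,-36,3,0,0,0],[6,-36,3,0,0,0],[6,-36,3,0,0,0],[6,-36,3,0,0,0],[6,-36,3,0,0,0],[6,-36,3,0,0,0],[6,-36,3,0,0,0],[6,-36,3,0,0,0],[0,0,0,0,0,0],[0,0,0,0,0,0],[0,0,0,0,0,0]])

```text
clock: 3.58
position: [0.5965, -0.2336, 0.3447]
ee_rot: [-0.005, 3.141, 0.002]
force: [0.9, 0.3, -0.4]
width: 1.001
gripper_force: 0.0
```

Run:
```python
from h import *
import pickle
im,c=grab("wrist");save(im,"w4.png");pickle.dump((im,c),open("w4.pkl","wb"))
s=observe();print(s["position"],s["joints"])
```

```text
[ 0.59657222 -0.23300821  0.34474018] [-0.00412671  0.41147441  0.45581232  1.36663983 -0.18087919  1.40448464
  2.02350492]
```

View pics/w4.png

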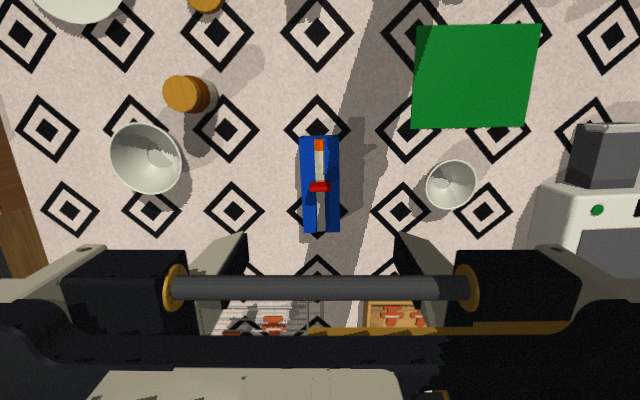

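The whole keeper is visible at u 300–340, v 135–233. The tab is at (319,186) and the orange nose at (319,144). Next I'll take a second view and measure the edges.

step_arm(steps=[[0,30,-15,0,0,0],[0,30,-15,0,0,0],[0,20,-15,0,0,0],[0,0,0,0,0,0],[0,0,0,0,0,0],[0,0,0,0,0,0]])

```text
clock: 4.13
position: [0.5961, -0.1545, 0.3003]
ee_rot: [-0.005, 3.141, -0.0]
force: [-0.2, -1.0, 0.4]
width: 0.999
gripper_force: 0.0
```

```bash
cat > keep.py <<'E'
from h import *
import pickle,sys
np.set_printoptions(precision=4,suppress=True)
im,c=grab("wrist");save(im,"w5.png");pickle.dump((im,c),open("w5.pkl","wb"))
G={}
for n in("w4","w5"):
    im,c=pickle.load(open(n+".pkl","rb")); h=cv2.cvtColor(im,cv2.COLOR_RGB2HSV)
    b=cv2.inRange(h,np.array((105,130,40)),np.array((125,255,255)))
    r=((h[...,0]>172)|(h[...,0]<5))&(h[...,1]>150)&(h[...,2]>60)
    r[240:]=0;b[242:]=0
    k,l,s,ce=cv2.connectedComponentsWithStats(cv2.morphologyEx(b,cv2.MORPH_CLOSE,np.ones((25,25))))
    ctr=proj(c,[.64,-.233,.047])[0]; i=l[int(ctr[1]),int(ctr[0])]; print(n,"keeper",s[i]); m=(b>0)&(l==i)
    L=[];R=[]
    rows=[q for q in range(s[i,1]+4,s[i,1]+s[i,3]-8)]
    for q in rows:
        w=np.flatnonzero(m[q]); L.append((w[0]-.5,q)); R.append((w[-1]+.5,q))
    for nm,E in(("L",L),("R",R)):
        P=onz(c,E,.047);a=np.polyfit(P[:,0],P[:,1],1)
        g=abs(P[:,1]-np.polyval(a,P[:,0]))<.003;a=np.polyfit(P[g,0],P[g,1],1)
        print(nm,"yaw",a[0],"y@.56",np.polyval(a,.56),"y@.7",np.polyval(a,.7))
    col=np.median([e[0] for e in L])+5
    w=np.flatnonzero(m[:,int(col)]); 
    print("front/rear x at roof",onz(c,[(col,w[0]-.5),(col,w[-1]+.5)],.047))
    k,l,s,ce=cv2.connectedComponentsWithStats(r.astype(np.uint8))
    ce_t=proj(c,[.634,-.233,.086])[0]
    for i in range(1,k):
        if s[i,4]>15 and np.linalg.norm(ce[i]-ce_t)<40: print("red",s[i],ce[i],onz(c,[ce[i]],.086)); G.setdefault(n,[]).append((c,ce[i],s[i,4]))
a,b=[max(G[n],key=lambda t:t[2]) for n in("w4","w5")]
print("tri red",tri(a[0],[a[1]],b[0],[b[1]]))
E
python3 keep.py; python3 -c "
from h import *
im=cv2.imread('pics/w5.png');cv2.imwrite('pics/w5c.png',cv2.resize(im[110:260,180:330],None,fx=4,fy=4,interpolation=cv2.INTER_CUBIC))"
```

```text
w4 keeper [ 298  135   42   98 3721]
L yaw 0.03643843693039733 y@.56 -0.26927217053292796 y@.7 -0.26417078936267235
R yaw 0.03826133388580411 y@.56 -0.20470219334621348 y@.7 -0.1993456066022009
front/rear x at roof [[ 0.5562 -0.2571  0.047 ]
 [ 0.7262 -0.2592  0.047 ]]
red [309 182  22  10 202] [319.6139 186.5347] [[ 0.63   -0.2341  0.086 ]]
w5 keeper [ 242  138   54  104 4676]
L yaw 0.025362861075103098 y@.56 -0.2681025539862345 y@.7 -0.26455175343572007
R yaw 0.032622570724900414 y@.56 -0.19893790657848245 y@.7 -0.19437074667699641
front/rear x at roof [[ 0.5562 -0.253   0.047 ]
 [ 0.7021 -0.2634  0.047 ]]
red [252 189  27  12 275] [265.5855 194.7055] [[ 0.6294 -0.2307  0.086 ]]
tri red [[ 0.6347 -0.2342  0.0692  0.    ]]
```

View pics/w5c.png

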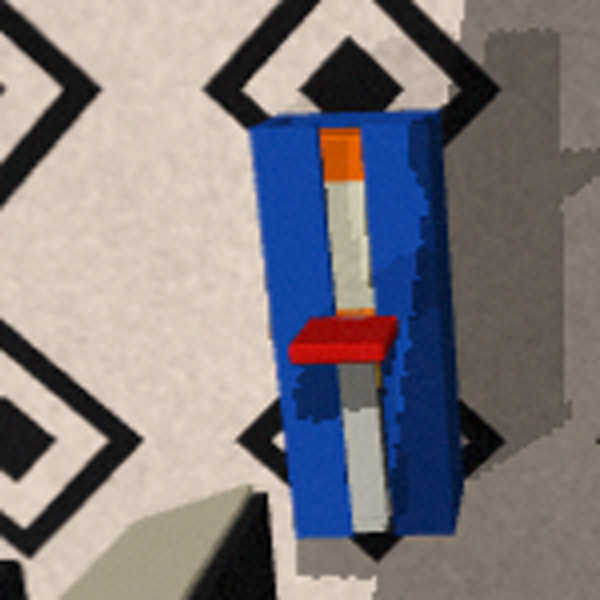

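The crop shows the tab on the keeper roof, with the slot and strap behind it. Measured values: mouth at about (0.556, −0.237), yaw about 0.037, tab rear face at x ≈ 0.635. I'll close the fingers and go in behind the tab.

step_arm(steps=[[8,-10,-22,0,0,0.0046],[8,-10,-22,0,0,0.0046],[8,-10,-22,0,0,0.0046],[8,-10,-22,0,0,0.0046],[8,-10,-22,0,0,0.0046],[8,-10,-22,0,0,0.0046],[8,-10,-22,0,0,0.0046],[8,-10,-22,0,0,0.0046],[0,0,0,0,0,0],[0,0,-20,0,0,0],[0,0,-20,0,0,0],[0,0,-20,0,0,0],[0,0,0,0,0,0],[0,0,0,0,0,0]], gripper=0, force=40)

```text
clock: 5.35
position: [0.6596, -0.2356, 0.0643]
ee_rot: [0.059, -3.14, -0.0]
force: [-0.4, -0.4, 0.8]
width: 0.035
gripper_force: 0.0
```

step_arm(steps=[[-6,-0.2,0,0,0,0],[-6,-0.2,0,0,0,0],[-6,-0.2,0,0,0,0],[-6,-0.2,0,0,0,0],[-6,-0.2,0,0,0,0],[-6,-0.2,0,0,0,0],[-6,-0.2,0,0,0,0],[-6,-0.2,0,0,0,0],[-6,-0.2,0,0,0,0],[0,0,0,0,0,0]])

```text
clock: 6.18
position: [0.6069, -0.2379, 0.0657]
ee_rot: [-0.059, 3.136, -0.002]
force: [5.3, -1.0, 2.7]
width: 0.002
gripper_force: 2.9
```

step_arm(steps=[[-4,-0.1,0,0,0,0],[-4,-0.1,0,0,0,0],[-3,-0.1,0,0,0,0],[-2,-0.1,0,0,0,0],[0,0,0,0,0,0],[0,0,0,0,0,0]])

```text
clock: 6.68
position: [0.5989, -0.2381, 0.066]
ee_rot: [-0.062, 3.129, -0.005]
force: [19.2, -2.5, -6.3]
width: 0.002
gripper_force: 9.4
```

step_arm(steps=[[-2,-0.1,0,0,0,0],[0,0,0,0,0,0]])

```text
clock: 6.85
position: [0.5988, -0.238, 0.0661]
ee_rot: [-0.063, 3.126, -0.006]
force: [25.3, -2.7, -11.2]
width: -0.002
gripper_force: 12.5
```

Run:
```python
from h import *
im,c=grab("top");cs_im,cs=grab("side");w,cw=grab("wrist")
s=observe();print(s["position"],s["force"])
a=cv2.resize(cs_im[190:270,370:490],None,fx=5,fy=5,interpolation=cv2.INTER_CUBIC)
b=cv2.resize(w,(600,375));save(np.hstack([a[:375,:],np.zeros((375,0,3),np.uint8)]),"p1a.png")
save(np.vstack([a[:400,:],b[:200]]),"p1.png")
h=cv2.cvtColor(w,cv2.COLOR_RGB2HSV);m=cv2.inRange(h,np.array((8,150,80)),np.array((20,255,255)))
k,l,st,ce=cv2.connectedComponentsWithStats(m)
for i in range(1,k):
    if st[i,4]>60: x,y,ww,hh,A=st[i];print(st[i],onz(cw,[(x+ww/2,y),(x,y+hh/2),(x+ww,y+hh/2)],.038))
```

```text
[ 0.59878193 -0.23808104  0.0661227 ] [ 24.77664143  -3.23808822 -12.14860842]
[  0   8  40  51 912] [[ 0.46698647 -0.41806101  0.038     ]
 [ 0.48060638 -0.43428728  0.038     ]
 [ 0.48004794 -0.40955554  0.038     ]]
[62 26 28 24 92] [[ 0.4755392  -0.38668028  0.038     ]
 [ 0.48212614 -0.39667489  0.038     ]
 [ 0.4816752  -0.37959161  0.038     ]]
[ 287  109   78   67 3047] [[ 0.51687033 -0.23736061  0.038     ]
 [ 0.53888116 -0.26194553  0.038     ]
 [ 0.53676377 -0.21084838  0.038     ]]
[313 265   3  47 133] [[ 0.63047182 -0.24080825  0.038     ]
 [ 0.65182395 -0.24127442  0.038     ]
 [ 0.65171828 -0.23891521  0.038     ]]
[326 279   3  31  80] [[ 0.64254596 -0.23030254  0.038     ]
 [ 0.65703044 -0.23078713  0.038     ]
 [ 0.65692481 -0.22840922  0.038     ]]
[ 151  322  276   14 2361] [[ 0.685697   -0.26005607  0.038     ]
 [ 0.69906299 -0.3765186   0.038     ]
 [ 0.68802489 -0.14493962  0.038     ]]
```

View pics/p1.png

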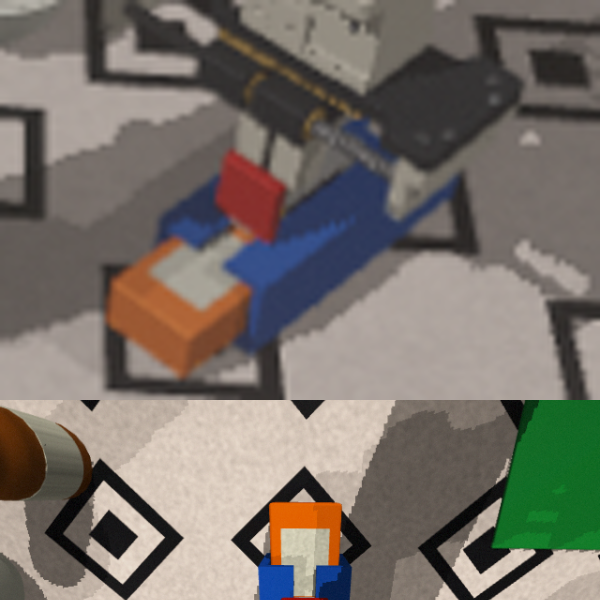

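The cassette now sticks about 40 mm out of the mouth, and at 25 N the slide is against its stop. I'll back off and go for the grasp.

step_arm(steps=[[5,0.2,0,0,0,0],[6,0.2,0,0,0,0],[6,0.2,0,0,0,0],[8,0.2,0,0,0,0],[10,0.3,0,0,0,0],[12,0.3,0,0,0,0],[15,0.3,0,0,0,0],[10,0,0,0,0,0],[0,0,25,0,0,0],[0,0,35,0,0,0],[0,0,35,0,0,0],[0,0,0,0,0,0],[0,0,0,0,0,0]])

```text
clock: 8.08
position: [0.6632, -0.2369, 0.1612]
ee_rot: [-0.059, 3.138, -0.002]
force: [0.1, 0.2, -0.6]
width: 0.004
gripper_force: 0.0
```

step_arm(steps=[[-25,0,0,0,0,0],[-30,0,0,0,0,0],[-30,0,0,0,0,0],[-30,0,0,0,0,0],[-10,0,0,0,0,0],[0,0,0,0,0,0],[0,0,0,0,0,0]], gripper=1)

```text
clock: 8.67
position: [0.5374, -0.2358, 0.1583]
ee_rot: [0.059, -3.14, -0.001]
force: [0.9, -0.0, -0.8]
width: 0.462
gripper_force: 0.0
```

Run:
```python
from h import *
np.set_printoptions(precision=4,suppress=True)
w,cw=grab("wrist");save(w,"w6.png");s=observe();print(s["position"],s["ee_rot"],s["width"])
h=cv2.cvtColor(w,cv2.COLOR_RGB2HSV);m=cv2.inRange(h,np.array((8,150,80)),np.array((20,255,255)))
k,l,st,ce=cv2.connectedComponentsWithStats(m)
for i in range(1,k):
    if st[i,4]>600: x,y,ww,hh,A=st[i];print(st[i],onz(cw,[(x+ww/2,y),(x,y+hh/2),(x+ww,y+hh/2)],.038))
```

```text
[ 0.5385 -0.2356  0.1584] [ 0.0605 -3.1409 -0.0007] 0.5091043126450838
[  57  115   88   63 3789] [[ 0.4685 -0.4498  0.038 ]
 [ 0.5004 -0.5007  0.038 ]
 [ 0.4974 -0.4113  0.038 ]]
[ 295  167   48   46 1399] [[ 0.5116 -0.2376  0.038 ]
 [ 0.5368 -0.2616  0.038 ]
 [ 0.5349 -0.2118  0.038 ]]
[ 223  322  254   14 2074] [[ 0.7029 -0.1926  0.038 ]
 [ 0.7199 -0.3492  0.038 ]
 [ 0.7083 -0.0336  0.038 ]]
```

step_arm(steps=[[-5,-1,0,0,0,0],[0,0,0,0,0,0],[0,0,0,0,0,0],[0,0,0,0,0,0],[0,0,0,0,0,0],[0,0,0,0,0,0],[0,0,-25,0,0,0],[0,0,-25,0,0,0],[0,0,-25,0,0,0],[0,0,-25,0,0,0],[0,0,-20,0,0,0],[0,0,-15,0,0,0],[0,0,-10,0,0,0],[0,0,-6,0,0,0],[0,0,0,0,0,0],[0,0,0,0,0,0]])

```text
clock: 10.05
position: [0.5332, -0.2373, 0.0082]
ee_rot: [-0.06, 3.141, -0.0]
force: [0.1, -0.4, 0.9]
width: 1.002
gripper_force: 0.0
```

step_arm(steps=[[0,0,0,0,0,0],[0,0,0,0,0,0],[0,0,0,0,0,0],[0,0,0,0,0,0],[0,0,0,0,0,0],[0,0,0,0,0,0],[0,0,0,0,0,0],[0,0,0,0,0,0],[0,0,0,0,0,0],[0,0,0,0,0,0]], gripper=0.3, force=30)

```text
clock: 10.88
position: [0.5329, -0.2371, 0.0078]
ee_rot: [-0.059, 3.141, 0.0]
force: [-0.6, 0.0, 2.0]
width: 0.542
gripper_force: 29.9
```

step_arm(steps=[[0,0,1,0,0,0],[-4,-0.2,0,0,0,0],[-8,-0.3,0,0,0,0],[-10,-0.4,0,0,0,0],[-10,-0.4,0,0,0,0],[-10,-0.4,0,0,0,0],[-10,-0.4,0,0,0,0],[-10,-0.4,0,0,0,0],[-10,-0.4,0,0,0,0],[-10,-0.4,0,0,0,0],[-10,-0.4,0,0,0,0],[-10,-0.4,0,0,0,0],[-10,-0.4,0,0,0,0],[-10,-0.4,0,0,0,0],[-8,-0.2,0,0,0,0],[0,0,0,0,0,0]])

```text
clock: 12.22
position: [0.4005, -0.2422, 0.0087]
ee_rot: [0.057, -3.14, -0.001]
force: [-0.7, -0.5, -2.2]
width: 0.544
gripper_force: 29.9
```

step_arm(steps=[[0,0,10,0,0,0],[0,0,25,0,0,0],[0,0,30,0,0,0],[0,0,30,0,0,0],[0,0,30,0,0,0],[4,10,0,0,0,-0.1],[4,10,0,0,0,-0.1],[4,10,0,0,0,-0.1],[4,10,0,0,0,-0.1],[4,10,0,0,0,-0.1],[4,10,0,0,0,-0.1],[4,10,0,0,0,-0.1],[4,10,0,0,0,-0.1],[4,10,0,0,0,-0.1],[4,10,0,0,0,-0.1],[4,10,0,0,0,-0.1],[4,10,0,0,0,-0.1],[4,10,0,0,0,-0.1],[4,10,0,0,0,-0.1],[4,10,0,0,0,-0.1]])

```text
clock: 13.88
position: [0.4637, -0.0912, 0.1346]
ee_rot: [2.102, 2.334, 0.002]
force: [-0.5, -0.3, -2.7]
width: 0.543
gripper_force: 29.9
```

step_arm(steps=[[3,8,0,0,0,-0.1],[3,8,0,0,0,-0.1],[3,8,0,0,0,-0.1],[3,8,0,0,0,-0.1],[3,8,0,0,0,-0.1],[3,8,0,0,0,-0.1],[3,8,0,0,0,-0.1],[3,8,0,0,0,-0.1],[3,8,0,0,0,-0.1],[3,8,0,0,0,-0.1],[3,8,0,0,0,-0.1],[3,8,0,0,0,-0.1],[3,8,0,0,0,-0.1],[3,8,0,0,0,-0.1],[3,8,0,0,0,-0.1],[3,2,0,0,0,-0.1416],[0,0,0,0,0,0],[0,0,0,0,0,0]])

```text
clock: 15.38
position: [0.5112, 0.0303, 0.1341]
ee_rot: [3.14, 0.093, 0.0]
force: [-0.2, -0.3, -1.4]
width: 0.538
gripper_force: 29.9
```

Run:
```python
from h import *
from scipy.spatial.transform import Rotation as R
s=observe();print(s["position"],s["joints"],s["width"]);print(R.from_rotvec(s["ee_rot"]).as_matrix().round(4))
```

```text
[0.51119997 0.03025549 0.1340742 ] [-0.96151117  0.61494621  1.19665792  2.01658822 -0.69300834  0.99685996
 -0.92684645] 0.5382229277939561
[[ 9.982e-01  5.940e-02  3.000e-04]
 [ 5.940e-02 -9.982e-01 -7.000e-04]
 [ 3.000e-04  7.000e-04 -1.000e+00]]
```

step_arm(steps=[[0,0,-20,0,0,-0.021],[0,0,-20,0,0,0],[0,0,-20,0,0,0],[0,0,-20,0,0,0],[0,0,-20,0,0,0],[0,0,-12,0,0,0],[0,0,-8,0,0,0],[0,0,-4,0,0,0],[0,0,0,0,0,0],[0,0,0,0,0,0]])

```text
clock: 16.22
position: [0.5112, 0.0297, 0.0104]
ee_rot: [-3.141, -0.054, -0.001]
force: [0.9, 0.2, -1.3]
width: 0.543
gripper_force: 29.9
```

Run:
```python
from h import *
s=observe();print(s["position"],s["force"],s["joints"])
```

```text
[0.51124476 0.02971507 0.01037167] [ 0.85303788  0.18477957 -1.32091302] [-0.80525317  0.76554579  0.96478746  2.10794066 -0.93919163  0.78369828
 -0.76773134]
```

step_arm(steps=[[0,0,-2,0,0,0],[0,0,-1,0,0,0],[0,0,-1,0,0,0],[0,0,-1,0,0,0],[0,0,-1,0,0,0],[0,0,0,0,0,0],[0,0,0,0,0,0]])

```text
clock: 16.8
position: [0.5108, 0.0298, 0.0037]
ee_rot: [3.141, 0.053, -0.0]
force: [1.1, -0.9, -1.3]
width: 0.544
gripper_force: 29.9
```

step_arm(steps=[[0,0,0,0,0,0],[0,0,0,0,0,0],[0,0,0,0,0,0],[0,0,0,0,0,0],[0,0,0,0,0,0],[0,0,0,0,0,0],[0,0,0,0,0,0],[0,0,0,0,0,0],[0,0,0,0,0,0],[0,0,0,0,0,0]], gripper=1)

```text
clock: 17.63
position: [0.5108, 0.0298, 0.0037]
ee_rot: [3.141, 0.053, -0.0]
force: [0.7, 0.9, -0.1]
width: 1.007
gripper_force: 0.0
```

step_arm(steps=[[0,0,20,0,0,0],[0,0,30,0,0,0],[0,0,30,0,0,0],[0,0,35,0,0,0],[0,0,35,0,0,0],[0,0,30,0,0,0],[0,0,30,0,0,0],[0,0,0,0,0,0],[0,0,0,0,0,0]])

```text
clock: 18.38
position: [0.5117, 0.03, 0.215]
ee_rot: [-3.14, -0.054, -0.004]
force: [-0.4, -0.6, -1.8]
width: 0.996
gripper_force: 0.0
```

Run:
```python
from h import *
import pickle
w,cw=grab("wrist");save(w,"w7.png");s=observe();print(s["position"],s["ee_rot"],s["joints"],s["clock"])
pickle.dump((w,cw),open("w7.pkl","wb"))
t,ct=grab("top");save(t,"t7.png");pickle.dump((t,ct),open("t7.pkl","wb"))
```

```text
[0.51076427 0.03025096 0.21369769] [-3.13989882e+00 -5.35968148e-02 -7.00403020e-04] [-1.03978993  0.49740444  1.27465537  1.92313868 -0.53264227  1.12205413
 -1.08954015] 18.4333
```

View pics/w7.png

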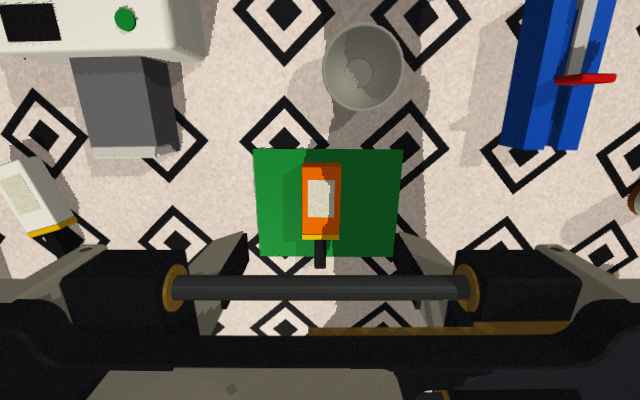

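The cassette lies flat on the mat at about (321,200), tail towards the robot, and the bowl and keeper are clear. Joint 3 is at 1.27, close to its 1.32 limit, so I'll turn back by half a turn on the way to the tail grip.

step_arm(steps=[[-4,0,0,0,0,0.12],[-4,0,0,0,0,0.12],[-4,0,0,0,0,0.12],[-4,0,0,0,0,0.12],[-4,0,0,0,0,0.12],[-4,0,0,0,0,0.12],[-4,0,0,0,0,0.12],[-4,0,0,0,0,0.12],[-4,0,0,0,0,0.12],[-4,0,0,0,0,0.12],[-4,0,0,0,0,0.12],[-4,0,0,0,0,0.12],[-4,0,0,0,0,0.12]])

```text
clock: 19.57
position: [0.4576, 0.0298, 0.2124]
ee_rot: [-2.189, -2.252, 0.004]
force: [0.1, -0.3, -0.1]
width: 1.003
gripper_force: 0.0
```

Run:
```python
from h import *
s=observe();print(s["position"],s["joints"].round(3),s["clock"])
```

```text
[0.45755109 0.02979617 0.21238115] [-0.918  0.219  0.893  2.027 -0.204  0.988  0.105] 19.5667
```

step_arm(steps=[[-4,0,0,0,0,0.12],[-4,0,0,0,0,0.12],[-4,0,0,0,0,0.12],[-4,0,0,0,0,0.12],[-4,0,0,0,0,0.12],[-4,0,0,0,0,0.12],[-4,0,0,0,0,0.12],[-4,0,0,0,0,0.12],[-4,0,0,0,0,0.12],[-4,0,0,0,0,0.12],[-4,-1,0,0,0,0.12],[-4,-1,0,0,0,0.12],[-4,-1,0,0,0,0.12],[0,0,0,0,0,0.022],[0,0,0,0,0,0],[0,0,0,0,0,0]])

```text
clock: 20.9
position: [0.4066, 0.0268, 0.2132]
ee_rot: [0.047, -3.14, 0.001]
force: [-0.1, -0.6, 0.2]
width: 0.994
gripper_force: 0.0
```

```bash
cat > cas.py <<'E'
from h import *
import pickle
np.set_printoptions(precision=4,suppress=True)
w,cw=grab("wrist");save(w,"w8.png");s=observe();print(s["position"],s["ee_rot"],s["joints"],s["clock"])
pickle.dump((w,cw),open("w8.pkl","wb"))
Q={}
for n in("w7","w8"):
    im,c=pickle.load(open(n+".pkl","rb")); h=cv2.cvtColor(im,cv2.COLOR_RGB2HSV)
    m=cv2.inRange(h,np.array((5,120,60)),np.array((32,255,255)))
    m=cv2.morphologyEx(m,cv2.MORPH_CLOSE,np.ones((5,5)))
    k,l,st,ce=cv2.connectedComponentsWithStats(m); u=proj(c,[.51,.03,.033])[0]; u2=proj(c,[.49,.03,.033])[0]
    i=min((i for i in range(1,k) if st[i,4]>500),key=lambda i:np.linalg.norm(ce[i]-u2)); print(n,st[i],ce[i])
    m=l==i;L=[];R=[];x0,y0,ww,hh,_=st[i]
    for r in range(y0+8,y0+hh-8):
        q=np.flatnonzero(m[r]);L.append((q[0]-.5,r));R.append((q[-1]+.5,r))
    for nm,E in(("L",L),("R",R)):
        P=onz(c,E,.033);a=np.polyfit(P[:,0],P[:,1],1);g=abs(P[:,1]-np.polyval(a,P[:,0]))<.002;a=np.polyfit(P[g,0],P[g,1],1)
        print(nm,"yaw",a[0],"y@.4825",np.polyval(a,.4825),"y@.4025",np.polyval(a,.4025))
    print("ends x",onz(c,[(ce[i][0],y0-.5),(ce[i][0],y0+hh-.5)],.033)[:,0])
    # white label centroid for triangulation
    lab=((h[...,1]<60)&(h[...,2]>120)).astype(np.uint8); lab[:y0]=0;lab[y0+hh:]=0;lab[:,:x0+4]=0;lab[:,x0+ww-4:]=0
    mo=cv2.moments(lab,True); Q[n]=(c,(mo["m10"]/mo["m00"],mo["m01"]/mo["m00"]))
print("label tri",tri(Q["w7"][0],[Q["w7"][1]],Q["w8"][0],[Q["w8"][1]]))
E
python3 cas.py
```

```text
[0.4068 0.0268 0.2133] [ 0.048  -3.1405  0.0007] [-0.7923  0.0776  0.6507  2.1199 -0.0569  0.9615  1.491 ] 20.95
w7 [ 301  162   41   78 2005] [320.6958 201.393 ]
L yaw 0.015315321793945168 y@.4825 0.05426566619208559 y@.4025 0.05304044044856998
R yaw 0.020371409764006768 y@.4825 0.004863899923367603 y@.4025 0.0032341871422470634
ends x [0.5331 0.4275]
w8 [ 302  188   39   75 1905] [320.8236 220.7948]
L yaw 0.028849511986062722 y@.4825 0.004923367338926723 y@.4025 0.0026154063800417054
R yaw 0.020575390286323974 y@.4825 0.05482003791358445 y@.4025 0.05317400669067853
ends x [0.4191 0.5262]
label tri [[0.4853 0.0303 0.032  0.0003]]
```

View pics/w8.png

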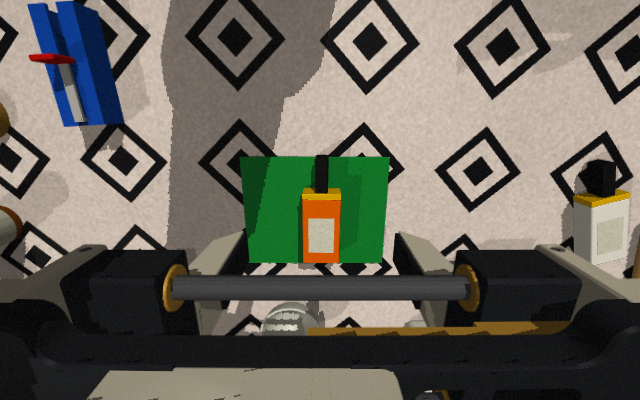

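The cassette measures: origin (0.4825, 0.0297), yaw about 0.025, top at 0.032. The black grip is at (321,172) in this view, so I'll descend on it.

step_arm(steps=[[-2,1,-20,0,0,0.007],[0,0,-30,0,0,0],[0,0,-30,0,0,0],[0,0,-30,0,0,0],[0,0,-30,0,0,0],[0,0,-25,0,0,0],[0,0,-20,0,0,0],[0,0,-12,0,0,0],[0,0,-8,0,0,0],[0,0,-3,0,0,0],[0,0,0,0,0,0],[0,0,0,0,0,0]])

```text
clock: 21.95
position: [0.4053, 0.0279, 0.0061]
ee_rot: [-0.063, 3.14, 0.0]
force: [0.2, 0.3, 0.1]
width: 1.001
gripper_force: 0.0
```

step_arm(steps=[[0,0,0,0,0,0],[0,0,0,0,0,0],[0,0,0,0,0,0],[0,0,0,0,0,0],[0,0,0,0,0,0],[0,0,0,0,0,0],[0,0,0,0,0,0],[0,0,0,0,0,0],[0,0,0,0,0,0],[0,0,0,0,0,0],[0,0,0,0,0,0],[0,0,0,0,0,0],[0,0,0,0,0,0],[0,0,0,0,0,0]], gripper=0.02, force=55)

```text
clock: 23.12
position: [0.4048, 0.0278, 0.0057]
ee_rot: [0.064, -3.141, -0.0]
force: [-0.1, -0.3, -1.9]
width: 0.172
gripper_force: 54.9
```

step_arm(steps=[[0,0,8,0,0,0],[0,0,15,0,0,0],[-4,10,20,0,0,0],[-5,20,20,0,0,0],[-5,25,15,0,0,0],[-5,25,0,0,0,0],[-5,25,0,0,0,0],[0,25,0,0,0,0],[0,25,0,0,0,0],[0,25,0,0,0,0],[0,20,0,0,0,0],[0,15,0,0,0,0],[0,9,0,0,0,0],[0,0,0,0,0,0],[0,0,0,0,0,0],[0,0,0,0,0,0]])

```text
clock: 24.45
position: [0.3808, 0.2503, 0.0837]
ee_rot: [0.062, -3.141, 0.001]
force: [-0.2, -0.1, -1.2]
width: 0.169
gripper_force: 54.9
```

```bash
python3 - <<'E'
from h import *
import pickle
np.set_printoptions(precision=4,suppress=True)
w,c=grab("wrist");save(w,"w9.png");s=observe();print(s["position"],s["ee_rot"],s["joints"],s["width"])
pickle.dump((w,c),open("w9.pkl","wb"))
im,c2=pickle.load(open("w2.pkl","rb"))
print("w2 lip front/back", onz(c2,[(324,175.7),(324,189.5)],.058), onz(c2,[(324,189.5)],.053))
# lip outer corners in w2 crop: (288,347),(440,347),(286,392),(440,388)
P=[(220+a/3.5,60+b/3) for a,b in((290,350),(438,347),(286,392),(440,388))]
print(onz(c2,P,.058))
im,c7=pickle.load(open("w7.pkl","rb"));h=cv2.cvtColor(im,cv2.COLOR_RGB2HSV)
for r in range(66,146,6):
    g=im[r,60:190].astype(int).mean(1); e=np.abs(np.diff(g)); pk=[i for i in range(1,len(e)-1) if e[i]>15 and e[i]>=e[i-1] and e[i]>=e[i+1]]
    print(r,[(60+i+.5,g[i].round(),g[i+1].round()) for i in pk], onz(c7,[(60+i+1,r) for i in pk],.053)[:,:2].tolist() if pk else "")
E
python3 - <<'E'
import cv2
a=cv2.imread('pics/w9.png');cv2.imwrite('pics/w9b.png',a[60:300,120:520])
E
```

```text
[0.3808 0.2503 0.0837] [ 0.0613 -3.1406  0.0009] [-1.14    0.3924  0.5715  2.1705 -0.3413  0.6654  1.2786] 0.16609441566665817
w2 lip front/back [[0.5214 0.2578 0.058 ]
 [0.5449 0.258  0.058 ]] [[0.5463 0.258  0.053 ]]
[[0.5231 0.2231 0.058 ]
 [0.5212 0.2925 0.058 ]
 [0.5471 0.2208 0.058 ]
 [0.5445 0.2941 0.058 ]]
66 [(70.5, np.float64(174.0), np.float64(102.0)), (142.5, np.float64(74.0), np.float64(32.0)), (167.5, np.float64(55.0), np.float64(85.0)), (181.5, np.float64(94.0), np.float64(184.0))] [[0.6301139200487191, 0.29976972755185327], [0.6320421370617195, 0.22242879676859512], [0.6327659898303306, 0.19583379499428843], [0.6331833953076125, 0.18098692243101022]]
72 [(72.5, np.float64(142.0), np.float64(82.0)), (143.5, np.float64(76.0), np.float64(34.0)), (168.5, np.float64(57.0), np.float64(91.0)), (181.5, np.float64(96.0), np.float64(190.0))] [[0.6242468784922728, 0.29892170289794207], [0.6261955135016667, 0.22223547252130005], [0.6269330618569491, 0.1954906643677668], [0.6273270300284987, 0.18162550607984806]]
78 [(73.5, np.float64(158.0), np.float64(119.0)), (144.5, np.float64
[... 4853 characters left out ...]
549545918781836, 0.29497804346105355], [0.557269028929332, 0.2189763878158527], [0.5580947981089628, 0.19271992926018378], [0.5582394540847408, 0.18816342443966777]]
144 [(69.5, np.float64(199.0), np.float64(108.0)), (82.5, np.float64(100.0), np.float64(166.0)), (90.5, np.float64(144.0), np.float64(101.0)), (156.5, np.float64(93.0), np.float64(46.0)), (169.5, np.float64(78.0), np.float64(55.0)), (180.5, np.float64(102.0), np.float64(163.0))] [[0.547436782326425, 0.3198387419293447], [0.5478925086841716, 0.3046022241723392], [0.5481742388235795, 0.29525235033875835], [0.5505369179102378, 0.21877768075011605], [0.5510106404350967, 0.2038323511629589], [0.5514137099705883, 0.19121120488011045]]
```

View pics/w9b.png

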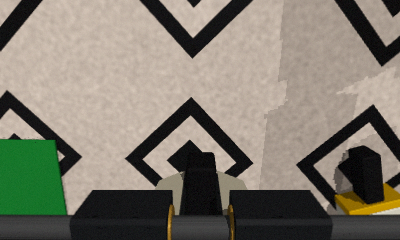

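The crop shows the black grip held centrally at about (200,180). The bay centre line is y ≈ 0.2584 + 0.042·(x − 0.575), and the tool is already on it. I'll lower to bay height and check from the side.

step_arm(steps=[[0,0,-20,0,0,0.002],[0,0,-20,0,0,0],[0,0,-15,0,0,0],[0,0,-8,0,0,0],[0,0,-2,0,0,0],[0,0,0,0,0,0],[0,0,0,0,0,0],[0,0,0,0,0,0]])

```text
clock: 25.17
position: [0.3814, 0.252, 0.0195]
ee_rot: [-0.067, 3.14, 0.001]
force: [-0.3, 0.3, -1.2]
width: 0.173
gripper_force: 54.9
```

Run:
```python
from h import *
im,c=grab("side");t,ct=grab("top");s=observe();print(s["position"],s["force"])
save(cv2.resize(np.hstack([im[110:190,220:340],t[130:210,190:310]]),None,fx=3.3,fy=5,interpolation=cv2.INTER_CUBIC),"s10.png")
```

```text
[0.38121529 0.25216512 0.01938527] [-0.08667693  0.12699414 -2.07213571]
```

View pics/s10.png

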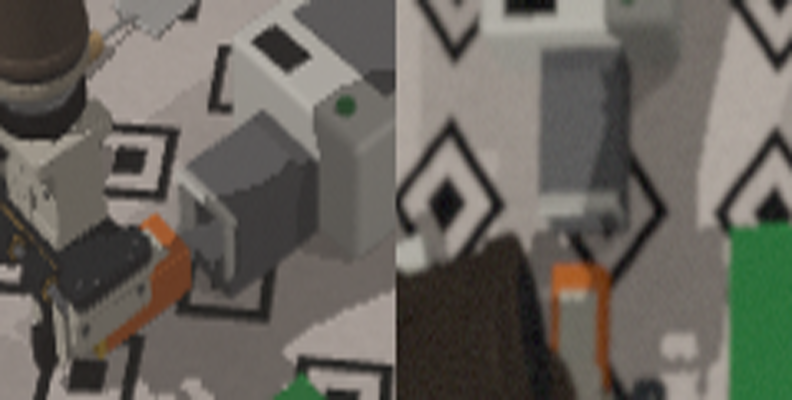

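Top and side views show the cassette level, in line with the bay and just short of its mouth. I'll correct slightly and insert.

step_arm(steps=[[0,-1.3,-1.3,0,0,0],[5,0.2,0,0,0,0],[5,0.2,0,0,0,0],[5,0.2,0,0,0,0],[5,0.2,0,0,0,0],[5,0.2,0,0,0,0],[5,0.2,0,0,0,0],[5,0.2,0,0,0,0],[0,0,0,0,0,0],[0,0,0,0,0,0]])

```text
clock: 26.1
position: [0.4161, 0.2518, 0.0174]
ee_rot: [-0.067, 3.141, -0.0]
force: [-0.1, -0.7, -2.5]
width: 0.169
gripper_force: 54.9
```

step_arm(steps=[[5,0.2,0,0,0,0],[5,0.2,0,0,0,0],[5,0.2,0,0,0,0],[5,0.2,0,0,0,0],[5,0.2,0,0,0,0],[5,0.2,0,0,0,0],[5,0.2,0,0,0,0],[5,0.2,0,0,0,0],[5,0.2,0,0,0,0],[5,0.2,0,0,0,0],[0,0,0,0,0,0],[0,0,0,0,0,0]])

```text
clock: 27.1
position: [0.4661, 0.2539, 0.0174]
ee_rot: [-0.067, 3.141, -0.0]
force: [-0.5, 0.4, -1.1]
width: 0.168
gripper_force: 54.9
```

Sliding freely; on to the end wall in small steps.

step_arm(steps=[[4,0.2,0,0,0,0],[3,0.1,0,0,0,0],[3,0.1,0,0,0,0],[2,0.1,0,0,0,0],[2,0.1,0,0,0,0],[2,0.1,0,0,0,0],[0,0,0,0,0,0]])

```text
clock: 27.68
position: [0.4824, 0.2546, 0.0175]
ee_rot: [-0.067, 3.14, 0.0]
force: [0.6, 0.4, -1.7]
width: 0.171
gripper_force: 54.9
```

step_arm(steps=[[2,0.1,0,0,0,0],[2,0.1,0,0,0,0],[2,0.1,0,0,0,0],[0,0,0,0,0,0]])

```text
clock: 28.02
position: [0.4884, 0.2549, 0.0175]
ee_rot: [-0.067, 3.14, 0.0]
force: [0.2, -0.9, -2.2]
width: 0.173
gripper_force: 54.9
```

step_arm(steps=[[2,0.1,0,0,0,0],[2,0.1,0,0,0,0],[0,0,0,0,0,0]])

```text
clock: 28.27
position: [0.4924, 0.2551, 0.0175]
ee_rot: [-0.067, 3.14, 0.0]
force: [0.1, -0.2, -2.4]
width: 0.172
gripper_force: 54.9
```

step_arm(steps=[[2,0.1,0,0,0,0],[2,0.1,0,0,0,0],[0,0,0,0,0,0]])

```text
clock: 28.52
position: [0.4964, 0.2553, 0.0175]
ee_rot: [-0.067, 3.14, 0.0]
force: [-1.2, 0.0, -1.0]
width: 0.171
gripper_force: 54.9
```

Run:
```python
from h import *
s=observe();print(s["position"],s["force"])
im,c=grab("side");t,ct=grab("top")
h=cv2.cvtColor(im,cv2.COLOR_RGB2HSV)
for nm,(I,cc) in {"side":(im,c),"top":(t,ct)}.items():
    h=cv2.cvtColor(I,cv2.COLOR_RGB2HSV)
    for col,lo,hi in(("orange",(5,140,60),(16,255,255)),("yellow",(20,140,60),(30,255,255))):
        m=cv2.inRange(h,np.array(lo),np.array(hi)); u=proj(cc,[.53,.257,.03])[0].astype(int); 
        q=np.argwhere(m[u[1]-25:u[1]+25,u[0]-25:u[0]+25]); print(nm,col,u,len(q),q.mean(0)-25 if len(q) else "")
```

```text
[0.49637655 0.25533605 0.01749055] [-1.16369565  0.04542822 -0.99301334]
side orange [279 156] 6 [7.         6.16666667]
side yellow [279 156] 3 [7.66666667 3.66666667]
top orange [246 175] 0 
top yellow [246 175] 0
```

step_arm(steps=[[1.5,0.1,0,0,0,0],[1.5,0.1,0,0,0,0],[0,0,0,0,0,0]])

```text
clock: 28.87
position: [0.4993, 0.2555, 0.0175]
ee_rot: [-0.067, 3.14, 0.0]
force: [-0.3, 0.3, -2.1]
width: 0.167
gripper_force: 54.9
```

step_arm(steps=[[1.5,0.1,0,0,0,0],[1.5,0.1,0,0,0,0],[0,0,0,0,0,0]])

```text
clock: 29.12
position: [0.5023, 0.2557, 0.0175]
ee_rot: [-0.067, 3.14, 0.0]
force: [0.4, 0.2, -2.1]
width: 0.174
gripper_force: 54.9
```

I've now viewed 12 pictures, which is over the limit of 10. I'll view no more and rely on numbers from here.

step_arm(steps=[[1.5,0.1,0,0,0,0],[1.5,0.1,0,0,0,0],[0,0,0,0,0,0]])

```text
clock: 29.37
position: [0.5041, 0.2558, 0.0172]
ee_rot: [0.068, -3.139, 0.001]
force: [-2.6, -0.3, -2.0]
width: 0.168
gripper_force: 54.9
```

Run:
```python
from h import *
import pickle
np.set_printoptions(precision=4,suppress=True)
im,c2=pickle.load(open("w2.pkl","rb"))
im7,c7=pickle.load(open("w7.pkl","rb"))
# lip/roof intensity profile along bay centreline: w2 col ~325, w7 line; print as x at z=.058
for nm,I,c in(("w2",im,c2),("w7",im7,c7)):
    xs=np.arange(.50,.66,.003); P=np.c_[xs,.2584+.042*(xs-.575),0*xs+.058]
    uv=proj(c,P); ok=(uv[:,1]>2)&(uv[:,1]<398)&(uv[:,0]>2)&(uv[:,0]<638)
    print(nm,[(round(x,3),int(I[int(round(v)),int(round(u))].mean())) for x,(u,v),o in zip(xs,uv,ok) if o])
s,cs=grab("side");h=cv2.cvtColor(s,cv2.COLOR_RGB2HSV)
m=(h[...,0]>4)&(h[...,0]<32)&(h[...,1]>110)&(h[...,2]>50);u=proj(cs,[.53,.257,.03])[0].astype(int)
for q in np.argwhere(m[u[1]-20:u[1]+25,u[0]-25:u[0]+25]):
    r,cc=q+[u[1]-20,u[0]-25]; print((int(cc),int(r)),h[r,cc],end=" ")
print(); print(onz(cs,[(u[0],u[1])],.03))
```

```text
w2 [(np.float64(0.5), 22), (np.float64(0.503), 15), (np.float64(0.506), 15), (np.float64(0.509), 19), (np.float64(0.512), 165), (np.float64(0.515), 160), (np.float64(0.518), 167), (np.float64(0.521), 170), (np.float64(0.524), 66), (np.float64(0.527), 73), (np.float64(0.53), 76), (np.float64(0.533), 196), (np.float64(0.536), 179), (np.float64(0.539), 166), (np.float64(0.542), 164), (np.float64(0.545), 102), (np.float64(0.548), 85), (np.float64(0.551), 87), (np.float64(0.554), 86), (np.float64(0.557), 86), (np.float64(0.56), 84), (np.float64(0.563), 86), (np.float64(0.566), 87), (np.float64(0.569), 85), (np.float64(0.572), 85), (np.float64(0.575), 85), (np.float64(0.578), 84), (np.float64(0.581), 90), (np.float64(0.584), 88), (np.float64(0.587), 84), (np.float64(0.59), 86), (np.float64(0.593), 82), (np.float64(0.596), 84), (np.float64(0.599), 83), (np.float64(0.602), 86), (np.float64(0.605), 85), (np.float64(0.608), 86), (np.float64(0.611), 88), (np.float64(0.614), 88), (np.float64(0.617), 86), (np.float64(0.62), 88), (np.float64(0.623), 75), (np.float64(0.626), 76), (np.float64(0.629)
[... 1410 characters left out ...]
oat64(0.635), 85), (np.float64(0.638), 84), (np.float64(0.641), 174), (np.float64(0.644), 174), (np.float64(0.647), 219), (np.float64(0.65), 222), (np.float64(0.653), 220), (np.float64(0.656), 220), (np.float64(0.659), 219)]
(259, 136) [ 19 126 119] (260, 137) [ 19 129 117] (261, 138) [ 19 115 104] (262, 138) [ 19 129 117] (263, 139) [ 19 131 115] (262, 141) [ 19 119  90] (260, 144) [ 18 111  87] (286, 161) [ 15 113  95] (284, 162) [ 21 111  92] (285, 162) [ 19 142  90] (286, 162) [ 16 147  90] (287, 162) [ 11 116  92] (283, 163) [ 21 136  86] (284, 163) [ 21 142  90] (285, 163) [ 20 149  91] (286, 163) [ 16 139  86] (284, 164) [ 21 136  90] (285, 164) [ 20 136  94] 
[[0.5306 0.2617 0.03  ]]
```

step_arm(steps=[[1.5,0.1,0,0,0,0],[1.5,0.1,0,0,0,0],[0,0,0,0,0,0],[0,0,0,0,0,0]])

```text
clock: 29.75
position: [0.5042, 0.2555, 0.0168]
ee_rot: [0.068, -3.134, 0.002]
force: [-12.7, -2.1, 3.8]
width: 0.17
gripper_force: 55.0
```

Hard stop reached. I'll relax the push, release and rise.

step_arm(steps=[[-3.5,-0.1,0,0,0,0],[0,0,-0.5,0,0,0],[0,0,0,0,0,0]])

```text
clock: 30.0
position: [0.5042, 0.2561, 0.0169]
ee_rot: [0.068, -3.141, -0.0]
force: [-2.8, 0.2, -1.1]
width: 0.171
gripper_force: 55.0
```

step_arm(steps=[[0,0,0,0,0,0],[0,0,0,0,0,0],[0,0,0,0,0,0],[0,0,0,0,0,0],[0,0,0,0,0,0],[0,0,0,0,0,0],[0,0,0,0,0,0],[0,0,0,0,0,0]], gripper=0.6)

```text
clock: 30.67
position: [0.5044, 0.256, 0.017]
ee_rot: [-0.067, 3.141, 0.0]
force: [-0.6, 0.4, 0.4]
width: 0.597
gripper_force: 0.0
```

step_arm(steps=[[0,0,15,0,0,0],[0,0,30,0,0,0],[0,0,35,0,0,0],[0,0,35,0,0,0],[5,0,35,0,0,0],[5,0,35,0,0,0],[5,0,30,0,0,0],[5,0,20,0,0,0],[0,0,0,0,0,0],[0,0,0,0,0,0],[0,0,0,0,0,0]])

```text
clock: 31.58
position: [0.5237, 0.2559, 0.2511]
ee_rot: [0.068, -3.14, 0.0]
force: [-0.9, 0.3, 0.3]
width: 0.602
gripper_force: 0.0
```

Run:
```python
from h import *
np.set_printoptions(precision=4,suppress=True)
w,c=grab("wrist");save(w,"w11.png");h=cv2.cvtColor(w,cv2.COLOR_RGB2HSV)
print(observe()["position"],observe()["clock"])
for nm,lo,hi in(("yellow",(20,140,80),(32,255,255)),("orange",(5,140,80),(16,255,255)),("red",(172,140,60),(180,255,255))):
    k,l,st,ce=cv2.connectedComponentsWithStats(cv2.inRange(h,np.array(lo),np.array(hi)))
    for i in range(1,k):
        if st[i,4]>15: x,y,a,b,_=st[i];print(nm,st[i],onz(c,[(x,y),(x+a,y),(x+a/2,y+b)],.044)[:,:2].tolist())
xs=np.arange(.49,.57,.003);P=np.c_[xs,.2584+.042*(xs-.575),0*xs+.044];uv=proj(c,P)
print([(round(x,3),w[int(v),int(u)].tolist()) for x,(u,v) in zip(xs,uv)])
t,ct=grab("top");h=cv2.cvtColor(t,cv2.COLOR_RGB2HSV);r=((h[...,0]>170)|(h[...,0]<4))&(h[...,1]>140)
q=np.argwhere(r[100:180,380:430]);print("tab top px",len(q),q.mean(0)+[100,380],onz(ct,[(q.mean(0)+[100,380])[::-1]],.075))
```

```text
[0.5234 0.2559 0.2507] 31.6333
yellow [415  92  46  17 316] [[0.41690283494920555, 0.3678956724344851], [0.41419234723827447, 0.42461912738181423], [0.4354141559202155, 0.3995783349723221]]
yellow [303 171  37  10 314] [[0.5219548732906331, 0.23289790610720748], [0.5197929824766341, 0.28218099600400104], [0.5346051745723209, 0.2581535958557059]]
yellow [225 272   5   8  17] [[0.6821598780074517, 0.11913100718264077], [0.6818022747267222, 0.12668858513917008], [0.6960597143338407, 0.122057014002968]]
yellow [222 280   6  26  79] [[0.696461501334879, 0.11365372797144693], [0.6960232829177787, 0.12282066328634955], [0.7441479472440998, 0.11517580213020623]]
yellow [413 322   7  13  33] [[0.761815747201579, 0.41578257614600544], [0.7613711353902719, 0.4270861954010061], [0.7877537057548153, 0.42544789027797036]]
yellow [424 322  34  13 119] [[0.7611189279399789, 0.4335496320378359], [0.7590293959155003, 0.4886342375587511], [0.7862218481781613, 0.4658138919896354]]
yellow [471 322   9   7  17] [[0.7582559983379593, 0.5097764015418473], [0.7577288253628351, 0.5244435757295327], [0.7719620
[... 2396 characters left out ...]
oat64(0.517), [19, 17, 19]), (np.float64(0.52), [21, 18, 21]), (np.float64(0.523), [16, 15, 17]), (np.float64(0.526), [25, 21, 16]), (np.float64(0.529), [188, 141, 3]), (np.float64(0.532), [185, 139, 0]), (np.float64(0.535), [175, 79, 0]), (np.float64(0.538), [208, 205, 189]), (np.float64(0.541), [178, 171, 160]), (np.float64(0.544), [175, 170, 157]), (np.float64(0.547), [179, 174, 160]), (np.float64(0.55), [177, 172, 160]), (np.float64(0.553), [87, 87, 85]), (np.float64(0.556), [90, 89, 88]), (np.float64(0.559), [89, 86, 86]), (np.float64(0.562), [93, 92, 90]), (np.float64(0.565), [87, 88, 90]), (np.float64(0.568), [92, 89, 89])]
tab top px 58 [142.3621 406.8793] [[ 0.6344 -0.2327  0.075 ]]
```

```bash
python3 -c "
from cell import job
print(job.sign_off())"
```

```text
the job is handed in; nothing more can be done
None
```

I handed the job in at about 32 s: the cassette is against the bay's end wall and released, and the ejector tab is back at rest. The sign-off returned no verdict, and I viewed 12 pictures, over the limit of 10.

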